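# Ready the vegetable slicer: clear, load, unpin and shut the guard

### The arm

A 7-joint arm with a two-finger parallel gripper is mounted at the origin on the work surface. World frame = base frame: x ahead of the robot, y to its left, z up, the work surface at z = 0. Lengths are in mm, angles in rad, forces in N, time in s.
With the tool pointing down it reaches from about 400 to 900 mm from the base axis. Payload 5.6 kg.
Tool frame: the origin (TCP) lies midway between the tips of the shut fingers; the grasp point (between the pads) lies 19 mm behind it; z points along the fingers, y is the line along which they close (so a half turn about z gives the same grasp; the last joint's range is limited). The gripper opens to 92 mm and grips with 3 to 60 N. Pads are 20 mm wide; open, the fingers measure 128 mm over their backs; the gripper's body (75 mm by 189 mm) begins 69 mm behind the grasp point.
Start: joints at [1.169, 0.468, -0.012, 1.603, 0.006, 1.071, -0.056], TCP at [228.208, -608.63, 214.592] pointing down, gripper open.
Joint ranges: [-2.53, 2.53], [-0.31, 2.02], [-1.57, 1.55], [0.28, 2.44], [-1.29, 4.43], [0.15, 1.84], [-2.92, 2.92]. Speed limits (rad/s): [2.57, 2.57, 3.14, 3.14, 3.14, 3.14, 3.14].

### API

Orientations are given as a rotation vector (axis times angle).
In Python, from cell import robot, grip, kin, viewer gives the robot as it stands. Calls block until the motion is done:
- robot.movep(position, orientation): joint-space move of the TCP to a pose.
- robot.servo_line(position, feed=150, rotation=None): straight line of the TCP; rotation=None keeps the orientation; feed is the mean speed in mm/s.
- robot.goto_joints(angles): joint-space move.
- grip(opening, newtons=None): opening from 0.0 (shut) to 1.0 (fully open); newtons is the grip in N (None keeps the last); returns when the fingers have stopped.
- robot.hold(seconds).
- kin.ik(position, orientation): joint angles nearest the present ones, or None.
- robot.observe(): the state.
- viewer.read_camera(name): name is "scene" or "top" or "wrist"; returns the picture (420x560x3 uint8, red, green, blue); there is no depth.
- viewer.camera_info(name): a dict with "camera_matrix" (3x3 intrinsics, pixels), "R" (3x3) and "t" (3): a world point X has camera coordinates R X + t. Camera axes: x right, y down, z forward; pixel columns grow to the right and rows downward; lengths in mm; the calibration is good to about 2 mm. A picture is of the moment at which its call begins: read the wrist's pose just before it. camera_info takes no time and is no camera call; for the wrist camera it gives the pose at the moment of the call.
A pose or a line that the arm cannot do raises robot.IKError and nothing moves.
- robot.job_done(): hands the job in; it is judged then, once.
Trained networks look in the newest picture that a camera, given by its name, has taken for a name from the list of things; names that differ only in an ending like _2 or _b are one class to them, and where a whole thing is asked for, a point or a joint stands for the part that bears it (a point fixed in the world has none). Each returns a list of dicts, best first, with "confidence" (0 to 1); they miss things now and then, are a little off and sometimes report something else, mostly with a low value. They report only what shows in the picture. A call takes as long as a camera call. They do not tell look-alikes from the thing itself.
- viewer.silhouettes(name, camera): "mask" (420x560 bool, what is visible of it).
- viewer.pinpoint(name, camera): "at" ([x, y, z] in mm, in the coordinates of the camera as it stood for that picture, good to about 4 mm: a listed point, or the origin of a listed thing).
The state is a dict: "t": time; "joints": joint angles; "joint_velocities": joint speeds; "joint_torque": joint torques, N m; "tcp_pos": TCP position; "tcp_rot": TCP orientation; "contact_force": force on the tool from outside, world axes, zero at the start; "wrist_torque": the same for the moment, N m; "grip_width": opening from 0.0 (shut) to 1.0 (fully open); "grip_force": force on a finger pad.
Only numpy, scipy, OpenCV 4.12 (cv2) and the standard library are available. Lean on these libraries where they do the work, as an engineer would, in place of code of your own. Each camera call takes 0.05 s, during which the arm holds its last target. There are 200 camera calls.

### The job

Get the vegetable slicer ready to run. First take the knife that was left in the feed trough and lay it in the metal tray, then lay all the cucumber pieces lengthwise and flat in the trough while the guard is still pinned open. Only then pull up the red spring plunger and twist it into its rest notch so that it stays up by itself, and slide the clear guard shut until its latch clicks; leave the sponge, peeler and salt jar where they stand.

Things in the scene. Friction and masses are not known exactly. Their poses are not given: they have to be found in the camera images.
- slicer: Vegetable slicer, fixed. Origin on the counter under the trough's centre; y: feed direction, towards the cutter head; z up. Trough 150 (x) by 310 mm (y) inside, open above, flat white bed 55 mm high, walls 8 mm thick and 100 mm high. Past its +y end the cutter head (127 mm high), past its +x side from y = 165 mm the motor (195 mm high). Guard rails at both sides out to x = +-103 mm, 100 mm high.
- guard (a joint): Clear guard, a hood 320 mm long, 194 mm wide, top 154 mm above the counter. 0 m: open, over the cutter head, pinned by the plunger; with the pin up it slides along the slicer's -y axis with 2 to 4 N. Over the last 25 mm it presses the latch down, up to 10 N; at 0.323 m the latch catches and it cannot be drawn back. End stop 0.327 m.
- guard_handle (a point): Centre of the blue bar handle on top of the guard, near its leading (-y) end: a bar 100 mm long along the slicer's x, 14 mm wide (y) and 16 mm high (z), with 20 mm free under it between two posts at x = +-44 mm. Centre 184 mm above the counter. Its axes are those of the slicer.
- plunger (a joint): How far the spring plunger is drawn up, m. 0: pin down in the guard's hole. The spring pulls it back with 6 N at 0, about 9.5 N at 0.012; end stop at 0.015. Resting in its notch it stands at about 0.0085.
- knob (a joint): How far the plunger's red T-handle is turned, rad, counter-clockwise seen from above, from -0.05 to 1.22. At 0 its two feet stand in deep slots of the collar, so it cannot turn; drawn up more than 0.011 m it turns freely. Turned to about 1.1 (63 degrees) and let down, its feet settle into the shallow rest notches (from 0.95 to 1.22) and it stays up at 0.0085 m.
- knob_grip (a point): Centre of the T-handle's red bar, on the plunger's upright axis, 152 mm above the counter when down: 46 mm long along this point's x, 12 mm wide (y), 20 mm high (z). The top of the collar below, 38 mm across, lies 17 mm under this point when down. The plunger stands on a bracket on the slicer's -x side, 31 mm from the guard's side wall.
- latch (a joint): Brass spring latch at the trough's -y end that the guard's lip presses down as it comes shut: 0 up, more when pressed down, m. It is up again (below 0.001) once it has caught.
- tray: Shallow open metal tray, fixed, 110 mm (x) by 260 mm (y) outside, 4 mm walls and floor, 22 mm high. Origin at the centre of its underside.
- knife: Kitchen knife lying flat in the trough, 210 mm long along its y axis: blade towards +y (26 mm wide, thin, its tip touching what it lies on), pink handle towards -y. Origin near the middle of its length, on its underside. 110 g.
- knife_grip (a point): Where to grip the knife: on its pink handle, 8 mm above its underside, 30 mm from the origin, 10 mm from its centre of mass. The handle is 20 mm wide, 16 mm high and 100 mm long along the knife's y axis; it reaches 25 mm from here towards the blade and 75 mm away from it.
- knife_butt (a point): End of the knife's handle, at its mid height.
- knife_tip (a point): Tip of the knife's blade.
- cucumber0: Trimmed cucumber piece, green, 90 mm long along its y axis, 29 mm thick, 70 g. The pieces start on the white cutting board with a green edge (12 mm thick). Origin at its centre. It does not roll readily. Three to five pieces are present; None if absent.
- cucumber1: Another such cucumber piece; None if absent.
- cucumber2: Another such cucumber piece; None if absent.
- cucumber3: Another such cucumber piece; None if absent.
- cucumber4: Another such cucumber piece; None if absent.
- sponge: Yellow sponge, 60 by 85 by 30 mm. Not part of the work; to be left where it is. Origin at the centre of its underside.
- salt_jar: Small jar with a red lid on a corner of the cutting board, 42 mm across, 65 mm high. Not part of the work; to be left where it is. Origin at the centre of its underside.
- peeler: Green peeler lying on the counter, 110 mm long, 12 mm high. Not part of the work; to be left where it is. Origin at the centre of its underside.
Mind the look-alikes: they are no part of the job. What is shaped like the cucumber3 but blue or purple is not meant.

How it is judged:
By the outcome, as a careful person would: the job done as asked, in the order asked, and still so for the second after the job is handed in, with the robot touching nothing.
Of cucumber0, cucumber1, cucumber2, cucumber3, cucumber4 only 3 to 5 are there at a start; the rules pass over those that are not, and their reading is None.
At some moment in a run one of cucumber0, cucumber1, cucumber2, cucumber3, cucumber4 may be knocked a few centimetres aside while the robot is not near it.
Once in a run the grip may slacken for a moment while it holds something.
It also fails if it takes over 210 s, if anything falls off the work surface, if the arm or the gripper's body presses on something with over 40 N, if the wrist force passes 120 N, or if a joint passes its speed limit or range.

## Working session

There is one attempt and no reset: what is moved stays moved. The work goes in short steps, each a Python script; the robot and the scene stay as the last script left them, time stands still between calls to the robot, and variables do not carry over. Pictures are saved under pics/ and viewed, at most 14 in all, crops included, and the job is handed in when it is done.

```bash
ls; mkdir -p pics; cat > h.py <<'E'
from cell import robot, grip, kin, viewer
import numpy as np, cv2
from scipy.spatial.transform import Rotation as Rn
def save(cam,fn,crop=None,scale=1):
    im=viewer.read_camera(cam)
    o=im if crop is None else im[crop[1]:crop[3],crop[0]:crop[2]]
    o=cv2.resize(o,None,fx=scale,fy=scale,interpolation=cv2.INTER_CUBIC)
    cv2.imwrite(fn,cv2.cvtColor(o,cv2.COLOR_RGB2BGR)); return im
def cam(name):
    c=viewer.camera_info(name); return np.array(c["camera_matrix"]),np.array(c["R"]),np.array(c["t"])
def toworld(at,c): K,R,t=c; return R.T@(np.array(at)-t)
def proj(X,c):
    K,R,t=c; p=K@(R@np.array(X)+t); return p[:2]/p[2]
def ray(px,c,z):
    K,R,t=c; d=R.T@np.linalg.inv(K)@np.array([px[0],px[1],1.]); o=-R.T@t
    return o+d*(z-o[2])/d[2]
def pins(names,camname):
    c=cam(camname); out=[]
    for n in names:
        for r in viewer.pinpoint(n,camname):
            w=toworld(r["at"],c); out.append((n,r["confidence"],w))
            print(n,round(r["confidence"],2),w.round(0),proj(w,c).round(0))
    return out
def down(yaw):  # tool down, tool y axis (closing) at yaw+90deg ; x axis at yaw
    return (Rn.from_euler('z',yaw)*Rn.from_euler('x',np.pi)).as_rotvec()
E
python3 - <<'E'
from h import *
print(robot.observe())
save("top","pics/top0.png");save("scene","pics/scene0.png")
for c in ("top","scene"):
    print(c); K,R,t=cam(c); print(K[0,0],-R.T@t)
    pins(["slicer","guard_handle","knob_grip","tray","knife","knife_grip","knife_butt","knife_tip","cucumber0","sponge","salt_jar","peeler"],c)
E
```

```text
pics
{'t': 0.0, 'joints': array([ 1.16898723,  0.46836989, -0.01161769,  1.60360151,  0.00601249,
        1.0713925 , -0.05630623]), 'joint_velocities': array([-1.97598842e-04,  9.74393853e-04, -6.04522707e-05,  5.01387937e-04,
        5.94306797e-04, -1.91372124e-03,  1.35895615e-03]), 'joint_torque': array([ 4.90427665e-04, -5.20563626e+01, -1.27280003e-02, -2.43747443e+01,
       -5.69096685e-02,  1.72572245e-02,  1.51098920e-04]), 'tcp_pos': array([ 227.99265284, -608.09235515,  213.65423303]), 'tcp_rot': array([-3.08952986e+00, -5.60218469e-01,  6.80347965e-04]), 'contact_force': array([0.212587  , 0.21877669, 0.92233769]), 'wrist_torque': array([ 0.02868953,  0.00139603, -0.00653774]), 'grip_force': 0.0, 'grip_width': 1.0002261765294254}
top
409.39829594405694 [ 456.96351137    2.58148049 1092.93408235]
slicer 0.76 [598.  73.   1.] [247. 183.]
guard_handle 0.89 [593. 259. 183.] [159. 176.]
guard_handle 0.66 [ 411. -379.   26.] [422. 250.]
knob_grip 0.73 [467. 272. 154.] [157. 232.]
knob_grip 0.26 [597. 262. 187.] [157. 174.]
tray 0.73 [336. 307.  -2.] [160. 282.]
knife 0.8 [592
[... 1130 characters left out ...]
2.   27.] [190. 272.]
knife_grip 0.71 [591.  43.  63.] [304. 239.]
knife_butt 0.77 [586. -40.  64.] [277. 250.]
knife_butt 0.48 [ 503. -270.   25.] [190. 271.]
knife_tip 0.75 [601. 169.  53.] [343. 225.]
cucumber0 0.85 [ 503. -274.   27.] [189. 272.]
cucumber0 0.83 [ 617. -267.   25.] [208. 304.]
cucumber0 0.79 [ 529. -392.   25.] [152. 299.]
cucumber0 0.75 [ 412. -377.   34.] [141. 262.]
cucumber0 0.72 [ 416. -275.   28.] [176. 248.]
cucumber0 0.66 [ 258. -291.    9.] [152. 215.]
cucumber0 0.58 [774. -90.  15.] [297. 323.]
sponge 0.86 [402. -98.  -1.] [230. 225.]
salt_jar 0.92 [ 622. -439.   11.] [149. 339.]
salt_jar 0.66 [471. 273. 147.] [351. 159.]
peeler 0.45 [440.  84.  -0.] [289. 208.]
```

View pics/top0.png

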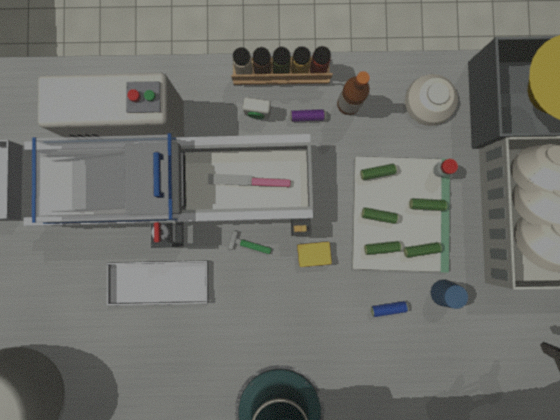

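View pics/scene0.png

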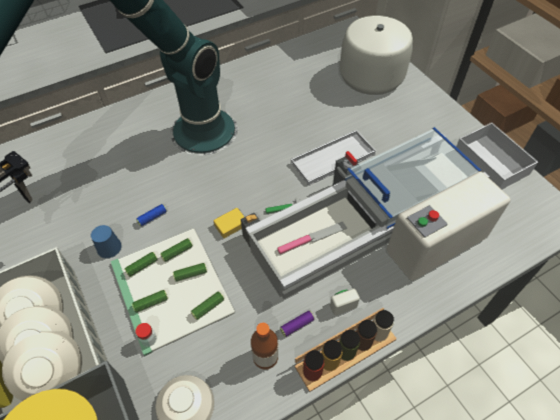

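Candidates: green pieces on the board at top-view pixels (379,172), (428,204), (380,215), (382,247) and (423,249). The look-alikes are blue (390,309) and purple (307,116), both off the board. The knife with the pink handle is at (250,182). The shallow tray is at (158,282), and the grey caddy by the cooktop is not it. I'll take closer looks with the wrist camera next.

```bash
python3 - <<'E'
from h import *
N=["slicer","guard_handle","knob_grip","tray","knife","knife_grip","knife_butt","knife_tip","peeler"]
for i,p in enumerate([(500,40,470),(440,200,450)]):
    try:
        robot.movep(p,down(0)); robot.hold(0.3)
    except robot.IKError as e: print(e); continue
    K,R,t=cam("wrist"); print(robot.observe()['tcp_pos'].round(),(-R.T@t).round(),R.round(2).tolist(),K[0,0])
    save("wrist",f"pics/w{i}.png"); pins(N,"wrist")
print(robot.observe()['t'],robot.observe()['joints'])
E
```

```text
[500.  40. 470.] [582.  40. 639.] [[0.0, -1.0, -0.0], [-0.96, -0.0, 0.29], [-0.29, 0.0, -0.96]] 316.4014182808782
slicer 0.68 [598.  75.  -3.] [259. 108.]
slicer 0.24 [588. -37.  63.] [321. 113.]
guard_handle 0.71 [595. 266. 185.] [111. 107.]
guard_handle 0.62 [336. 309.  -1.] [152. 235.]
knob_grip 0.84 [470. 274. 148.] [130. 190.]
knife 0.75 [596.  67.  57.] [262. 108.]
knife 0.74 [597. 268. 182.] [110. 105.]
knife_grip 0.64 [436.  84.  -0.] [255. 191.]
knife_grip 0.58 [594.  34.  59.] [281. 110.]
knife_butt 0.84 [591. -37.  61.] [321. 111.]
knife_tip 0.86 [602. 173.  53.] [201. 105.]
knife_tip 0.5 [ 625. -439.   16.] [537.  93.]
peeler 0.76 [435.  87.  -1.] [254. 191.]
[441. 199. 450.] [523. 199. 619.] [[-0.0, -1.0, -0.0], [-0.96, 0.0, 0.29], [-0.29, 0.0, -0.96]] 316.4014182808782
slicer 0.85 [597.  77.   2.] [345.  74.]
guard_handle 0.82 [595. 267. 182.] [223.  57.]
guard_handle 0.54 [596.  75.  -3.] [345.  74.]
knob_grip 0.53 [ 617. -273.   25.] [553.  59.]
knob_grip 0.51 [472. 273. 149.] [227. 153.]
tray 0.57 [337. 313.   1.] [221. 212.]
knife 0.93 [596.  71.  53.] [355.  70.]
knife_grip 0.76 [593.  35.  58.] [378.  72.]
knife_butt 0.87 [591. -35.  59.] [421.  73.]
knife_tip 0.75 [604. 171.  53.] [294.  65.]
knife_tip 0.55 [405. -97.  -1.] [426. 179.]
peeler 0.58 [437.  84.  -0.] [336. 162.]
6.2667 [ 0.33944326  0.09677029 -0.8897751   1.60320482  0.07551975  1.47759508
 -2.12579768]
```

View w1.

View pics/w1.png

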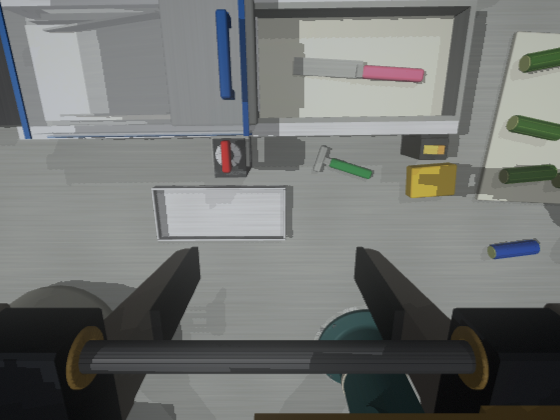

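```bash
python3 - <<'E'
from h import *
# crops without camera call; slicer yaw: edges in top pic
im=cv2.imread("pics/top0.png"); c=cam("top")
lines=cv2.createLineSegmentDetector().detect(cv2.cvtColor(im,cv2.COLOR_BGR2GRAY))[0][:,0]
for l in lines:
    if np.hypot(l[2]-l[0],l[3]-l[1])<60: continue
    m=(l[:2]+l[2:])/2
    if not(20<m[0]<330 and 120<m[1]<320): continue
    z=100 if m[1]<235 else 22
    a,b=ray(l[:2],c,z),ray(l[2:],c,z); d=b-a
    if d[1]<0:d=-d
    print(l.round(),a[:2].round(),b[:2].round(),"yaw deg",round(np.degrees(np.arctan2(-d[0],d[1])),2))
# joint configs for yaw 0 / pi at key spots
for n,p in dict(knife=(594,34,60),tray=(336,280,80),knob=(470,273,140),handle=(594,265,168),shut=(592,-60,168),b1=(534,-397,20),b2=(412,-377,20),b3=(617,-272,20),slot=(560,-25,80)).items():
    for y in (0,np.pi/2,np.pi,-np.pi/2):
        q=kin.ik(p,down(y)); print(n,round(y,2),None if q is None else np.round(q,2))
E
```

```text
[177. 221. 312. 217.] [494. 239.] [498. -89.] yaw deg 0.63
[306. 150. 186. 152.] [664. -77.] [662. 217.] yaw deg 0.32
[ 41. 221. 167. 218.] [500. 568.] [502. 263.] yaw deg 0.48
[308. 133. 176. 137.] [704. -84.] [701. 241.] yaw deg 0.53
[ 38. 151.  37. 221.] [672. 577.] [501. 578.] yaw deg 89.67
[166. 134.  39. 137.] [709. 265.] [705. 574.] yaw deg 0.63
[197. 147. 308. 144.] [675. 189.] [678. -84.] yaw deg 0.77
[217. 248. 152. 247.] [424. 153.] [432. 323.] yaw deg -2.41
[168. 218. 167. 134.] [502. 260.] [707. 262.] yaw deg -89.28
[ 23. 143.  21. 203.] [692. 615.] [544. 617.] yaw deg 89.08
[313. 216. 311. 146.] [502. -90.] [674. -90.] yaw deg -89.73
[ 39. 126. 162. 123.] [734. 574.] [737. 275.] yaw deg 0.58
[217. 173. 293. 179.] [610. 141.] [591. -45.] yaw deg -5.73
[204. 261. 116. 263.] [391. 186.] [391. 417.] yaw deg 0.06
[118. 302. 204. 300.] [292. 410.] [292. 187.] yaw deg 0.13
[148. 227.  59. 228.] [482. 308.] [483. 523.] yaw deg -0.11
[171. 142. 172. 209.] [689. 253.] [523. 250.] yaw deg -89.15
[123. 208.  53. 213.] [527. 369.] [520. 538.] yaw deg 2.44
[178. 212. 177. 144.] [517.
[... 1424 characters left out ...]
64  0.68  0.9   1.66]
b1 -1.57 [ 0.84  0.76 -0.36  1.65  0.34  0.79 -2.82]
b2 0 [ 0.99  0.63 -0.4   1.93  0.39  0.66 -1.22]
b2 1.57 [ 0.97  0.63 -0.37  1.93  0.36  0.65  0.37]
b2 3.14 [ 1.08  0.66 -0.51  1.92  0.49  0.68  1.84]
b2 -1.57 [ 0.87  0.61 -0.24  1.94  0.24  0.63 -2.66]
b3 0 [ 0.79  0.85 -0.63  1.62  0.61  0.88 -1.65]
b3 1.57 [ 0.78  0.84 -0.62  1.62  0.6   0.88 -0.07]
b3 3.14 [ 0.91  0.94 -0.85  1.61  0.81  0.98  1.36]
b3 -1.57 [ 0.37  0.73 -0.01  1.65  0.01  0.76 -2.78]
slot 0 [ 0.47  0.59 -0.62  1.89  0.47  0.81 -1.98]
slot 1.57 [ 0.55  0.63 -0.74  1.89  0.56  0.84 -0.48]
slot 3.14 [ 0.71  0.76 -0.99  1.88  0.78  0.96  0.92]
slot -1.57 [-0.43  0.54  0.53  1.95 -0.39  0.75 -2.81]
```

The wrist view shows the pink-handled knife in the trough at (365,70) and the red T-bar at (225,157), with its bar along world x. The blue handle is at (223,55), the tray at (220,213) and the blue decoy at (513,249). The slicer comes out at about (598.5,74.5) with a yaw of about 0.55°. Next is the knife.

```bash
python3 - <<'E'
from h import *
y=np.radians(90-4)
def st(m): 
    s=robot.observe(); print(m,round(s['t'],1),s['tcp_pos'].round(1),'w',round(s['grip_width']*92,1),'gf',round(s['grip_force'],1),'F',s['contact_force'].round(1))
robot.movep((594.5,37,200),down(y)); grip(0.65)
robot.servo_line((594.5,37,75),feed=150); st("near")
robot.servo_line((594.5,37,58),feed=40); st("down")
grip(0.0,30); st("closed")
robot.servo_line((594.5,37,120),feed=80); robot.hold(0.2); st("lift")
robot.servo_line((594.5,37,270),feed=200); st("up")
save("wrist","pics/w2.png"); pins(["knife_butt","knife_tip","knife_grip"],"wrist")
c=cam("wrist"); print(viewer.silhouettes("knife","wrist")[0]["mask"].sum())
E
```

```text
near 9.3 [595.2  37.3  75.9] w 60.0 gf 0.0 F [ 0.1 -0.4  0.7]
down 9.8 [594.4  37.1  57.8] w 59.9 gf 0.0 F [ 0.  -0.2 -0.6]
closed 10.5 [594.3  37.   58. ] w 19.5 gf 30.0 F [-1.8 -0.2  0.8]
lift 11.7 [594.2  37.  119.4] w 19.4 gf 30.0 F [ 0.9 -0.5 -1.8]
up 12.6 [593.8  36.6 268.8] w 19.5 gf 30.0 F [ 0.2 -0.2 -1.4]
knife_butt 0.82 [593. -35. 273.] [284. 369.]
knife_grip 0.61 [595.  36. 269.] [280. 264.]
15745
```

View pics/w2.png

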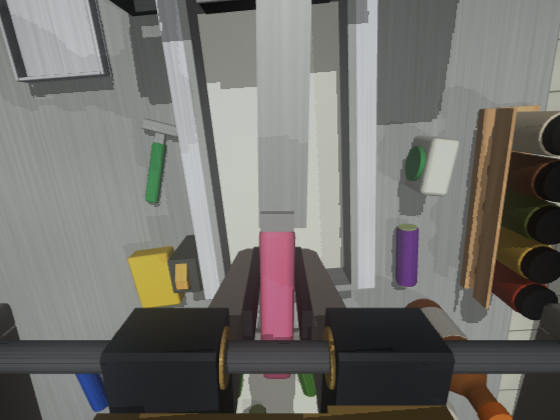

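The knife is held straight, with its handle between the pads at (277,280). I'll lay it in the tray.

```bash
cat >> h.py <<'E'
def st(m):
    s=robot.observe(); print(m,round(s['t'],1),s['tcp_pos'].round(1),'w',round(s['grip_width']*92,1),'gf',round(s['grip_force'],1),'F',s['contact_force'].round(1)); return s
E
python3 - <<'E'
from h import *
p=np.array([336.5,279.,0]); r=down(np.radians(90.3))
robot.servo_line(p+[0,0,270],feed=250,rotation=r); st("over")
robot.servo_line(p+[0,0,30],feed=180); st("near")
robot.servo_line(p+[0,0,8],feed=40); st("down")
grip(0.42); st("open")
robot.servo_line(p+[0,0,60],feed=100); robot.servo_line(p+[0,0,300],feed=250); st("up")
pins(["knife","knife_butt","knife_tip","tray"],"top"); 
save("top","pics/top1.png"); pins(["knife","knife_butt","knife_tip","tray"],"top")
# board view
robot.movep((440,-330,420),down(0)); robot.hold(0.2); save("wrist","pics/w3.png"); pins(["cucumber0","salt_jar"],"wrist"); st("board")
top=cv2.imread("pics/top1.png")[240:330,90:230]; top=cv2.resize(top,None,fx=3,fy=3); w=cv2.imread("pics/w3.png")
o=np.zeros((420+top.shape[0],560,3),np.uint8)[:600]; o[:420]=w; o[420:600,:420]=top[40:220]
cv2.imwrite("pics/c3.png",o)
E
```

```text
over 14.4 [337.3 278.2 269.9] w 19.7 gf 30.0 F [-0.3 -1.1 -0.9]
near 15.9 [336.9 279.4  30.6] w 20.1 gf 30.0 F [ 0.4 -0.1 -0.7]
down 16.6 [336.4 279.1   7.9] w 19.7 gf 30.0 F [-0.1 -0.8 -1. ]
open 17.0 [336.6 279.    8.1] w 38.9 gf 0.0 F [0.1 0.5 0.3]
up 18.8 [335.9 278.3 298.8] w 38.6 gf 0.0 F [-0.7 -0.3 -0.5]
knife 0.8 [592.  62.  54.] [250. 182.]
knife_butt 0.89 [584. -40.  66.] [291. 184.]
knife_tip 0.7 [591.  36.  60.] [261. 182.]
knife_tip 0.68 [606. 169.  58.] [208. 177.]
knife_tip 0.32 [ 502. -276.   25.] [381. 216.]
tray 0.73 [336. 307.  -2.] [160. 282.]
knife 0.55 [338. 308.   3.] [159. 282.]
knife_butt 0.8 [336. 202.  17.] [199. 283.]
knife_tip 0.77 [344. 410.   4.] [121. 281.]
tray 0.87 [341. 312.  -0.] [159. 281.]
tray 0.43 [ 619. -275.   26.] [379. 171.]
cucumber0 0.98 [ 415. -232.   25.] [223. 179.]
cucumber0 0.91 [ 532. -397.   24.] [317. 111.]
cucumber0 0.81 [ 618. -272.   23.] [242.  55.]
cucumber0 0.62 [ 408. -379.   23.] [304. 183.]
cucumber0 0.61 [ 506. -272.   25.] [244. 127.]
salt_jar 0.67 [ 620. -438.   17.] [343.  55.]
board 21.9 [ 440.2 -329.7  420. ] w 39.0 gf 0.0 F [1.4 0.1 0.2]
```

View pics/c3.png

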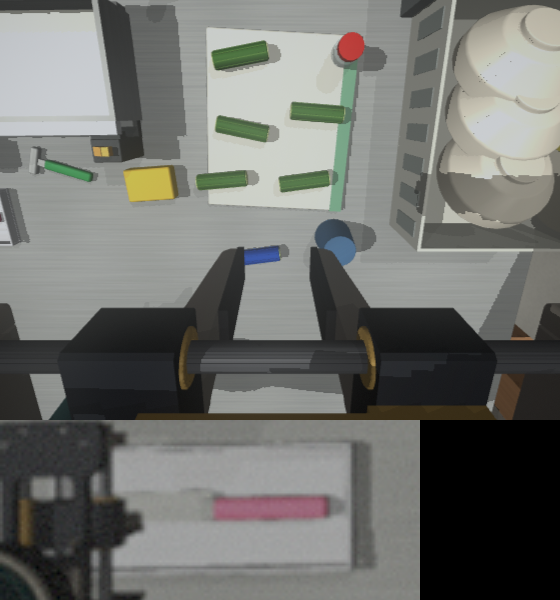

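The knife lies flat in the tray (crop at the bottom). The five green pieces on the board are at (240,55), (318,112), (242,128), (222,180) and (305,181). One of them was knocked to the board's edge. The blue decoy is at (262,255), off the board. I'll pick the first piece and check it.

```bash
cat >> h.py <<'E'
SO=np.array([598.5,74.5,0.]); SY=np.radians(0.55); SR=Rn.from_euler('z',SY).as_matrix()
def S(x,y,z): return SO+SR@np.array([x,y,z])
def find():
    im=viewer.read_camera("wrist"); c=cam("wrist"); out=[]
    P=[toworld(r["at"],c) for r in viewer.pinpoint("cucumber0","wrist") if r["confidence"]>.3]
    for r in viewer.silhouettes("cucumber0","wrist"):
        m=r["mask"]
        if m.sum()<150: continue
        col=im[m].mean(0)
        if not(col[1]>1.15*col[0] and col[1]>1.15*col[2]): continue
        (u,v),(a,b),ang=cv2.minAreaRect(np.argwhere(m)[:,::-1].astype(np.float32))
        box=cv2.boxPoints(((u,v),(a,b),ang)); 
        e=(box[1]-box[0],box[2]-box[1]); d=max(e,key=np.linalg.norm)/2
        w=ray((u,v),c,28); A=ray((u-d[0],v-d[1]),c,28); B=ray((u+d[0],v+d[1]),c,28); q=B-A
        if q[1]<0:q=-q
        near=[p for p in P if np.linalg.norm(p[:2]-w[:2])<25]
        if not near or abs(near[0][2]-26)>10: continue
        if any(np.linalg.norm(o[0][:2]-w[:2])<20 for o in out): continue
        if not(340<w[0]<700 and -490<w[1]<-190): continue
        pos=(w[:2]+near[0][:2])/2
        out.append((pos,np.arctan2(q[1],q[0]),np.linalg.norm(q),near[0],w,r["confidence"]))
    return out
def view(): robot.movep((500,-240,400),down(np.pi/2)); robot.hold(0.15)
def pick(pos,yaw):
    p=np.array([*pos,0.]); robot.movep(p+[0,0,120],down(yaw)); grip(0.68)
    robot.servo_line(p+[0,0,40],feed=150); robot.servo_line(p+[0,0,14.5],feed=50)
    grip(0,25); s=st("grip")
    robot.servo_line(p+[0,0,60],feed=80); robot.servo_line(p+[0,0,180],feed=200); s=st("lift")
    return 24<s['grip_width']*92<36 and s['grip_force']>10
def place(x,y):
    p=S(x,y,0); r=down(np.pi/2+SY)
    robot.servo_line(p+[0,0,180],feed=280,rotation=r); robot.hold(.1); s=st("over")
    if not(24<s['grip_width']*92<36): return False
    robot.servo_line(p+[0,0,85],feed=150); robot.servo_line(p+[0,0,59],feed=50); st("put")
    grip(0.45); robot.servo_line(p+[0,0,90],feed=120); robot.servo_line(p+[0,0,200],feed=280); return True
SLOTS=[(-30,-105),(30,-105),(-30,-8),(30,-8),(0,89)]
E
python3 - <<'E'
from h import *
view(); f=find()
for o in f: print(o[0].round(),np.degrees(o[1]).round(),o[2].round(),o[3].round(),o[4].round(),round(o[5],2))
f.sort(key=lambda o:-o[0][1]); o=f[0]
if pick(o[0],o[1]) : print(place(*SLOTS[0]))
view(); save("top","pics/top2.png",(150,120,460,320),2); st("end")
E
```

```text
[ 530. -394.] 86.0 96.0 [ 530. -395.   25.] [ 529. -394.   28.] 0.97
[ 409. -368.] 98.0 63.0 [ 409. -377.   24.] [ 409. -359.   28.] 0.88
[ 412. -230.] 94.0 93.0 [ 411. -231.   25.] [ 413. -229.   28.] 0.81
[ 617. -268.] 100.0 95.0 [ 617. -268.   25.] [ 617. -268.   28.] 0.79
[ 504. -270.] 78.0 95.0 [ 506. -271.   25.] [ 503. -268.   28.] 0.6
grip 26.8 [ 412.2 -229.8   14.6] w 28.0 gf 24.9 F [0.1 0.4 0.9]
lift 28.3 [ 411.3 -229.8  178.9] w 28.3 gf 24.9 F [-0.2 -0.  -0.9]
over 29.5 [568.8 -32.5 179.5] w 27.8 gf 24.9 F [-0.5  0.2 -0.8]
put 30.9 [569.5 -30.6  58.9] w 28.1 gf 24.9 F [-0.5 -0.1 -0.4]
True
end 33.6 [ 500.2 -238.9  399.3] w 41.8 gf 0.0 F [-0.9  0.1 -0.3]
```

View pics/top2.png

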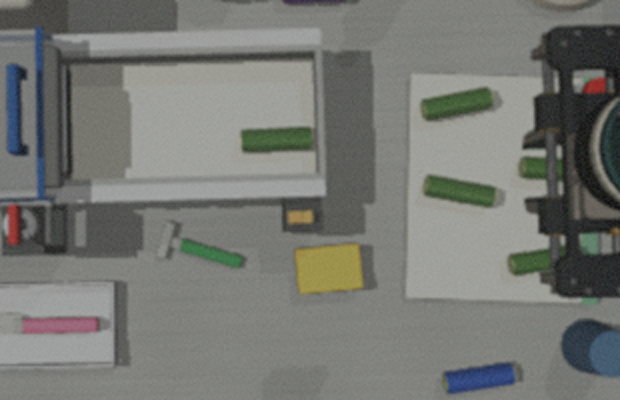

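Piece 1 lies lengthwise in the trough at (277,139) in the crop. I'll go on with the others, re-detecting before each pick.

```bash
python3 - <<'E'
from h import *
import sys
first=True
for sl in SLOTS[1:]:
    if not first: view()
    first=False
    f=find()
    if not f: view(); f=find()
    f.sort(key=lambda o:-(o[2]>85)*1000-o[0][1])
    print(sl,len(f))
    if not f: print("none"); break
    o=f[0]; print(o[0].round(),np.degrees(o[1]).round(),o[2].round(),o[3].round())
    pos=o[0] if o[2]>85 else o[3][:2]
    if not pick(pos,o[1]): print("PICK FAIL"); break
    if not place(*sl): print("PLACE FAIL"); break
view(); save("top","pics/top3.png",(150,120,460,320),2); print(find()); st("end")
E
```

```text
Traceback (most recent call last):
TypeError: The numpy boolean negative, the `-` operator, is not supported, use the `~` operator or the logical_not function instead.
```

```bash
python3 - <<'E'
from h import *
import sys
first=True
for sl in SLOTS[1:]:
    if not first: view()
    first=False
    f=find()
    if not f: view(); f=find()
    f.sort(key=lambda o:(o[2]<85,-o[0][1]))
    print(sl,len(f))
    if not f: print("none"); break
    o=f[0]; print(o[0].round(),np.degrees(o[1]).round(),o[2].round(),o[3].round())
    pos=o[0] if o[2]>85 else o[3][:2]
    if not pick(pos,o[1]): print("PICK FAIL"); break
    if not place(*sl): print("PLACE FAIL"); break
view(); save("top","pics/top3.png",(150,120,460,320),2); print(find()); st("end")
E
```

```text
(30, -105) 4
[ 503. -270.] 81.0 93.0 [ 501. -272.   25.]
grip 37.4 [ 502.6 -270.1   14.6] w 28.2 gf 24.7 F [-0.1 -0.7  0.8]
lift 38.9 [ 501.7 -270.1  178.8] w 28.1 gf 24.7 F [ 0.5 -0.5 -1. ]
over 40.1 [629.1 -32.3 179.6] w 28.1 gf 24.7 F [ 0.6 -0.5 -1.6]
put 41.6 [629.5 -30.   58.9] w 28.2 gf 24.7 F [-0.3  0.6 -1.3]
(-30, -8) 3
[ 616. -270.] 100.0 96.0 [ 616. -271.   24.]
grip 48.0 [ 616.5 -270.    14.6] w 27.9 gf 25.0 F [-0.2  0.1  0.5]
lift 49.5 [ 615.6 -270.1  178.6] w 27.8 gf 25.0 F [ 0.3  0.2 -2.1]
over 51.0 [568.8  64.5 179.6] w 28.0 gf 25.0 F [ 0.  -0.8 -0.2]
put 52.4 [568.6  66.4  58.9] w 27.9 gf 25.0 F [-0.4  0.3 -1.5]
(30, -8) 2
[ 529. -396.] 86.0 98.0 [ 529. -396.   21.]
grip 59.1 [ 528.8 -396.1   14.6] w 28.0 gf 25.0 F [0.3 0.5 1.2]
lift 60.6 [ 527.8 -396.   178.7] w 27.8 gf 25.0 F [-0.1 -0.1 -1.1]
over 62.6 [628.6  65.3 179.9] w 27.6 gf 25.0 F [ 0.9 -0.1 -1.2]
put 64.0 [628.5  67.   58.9] w 27.8 gf 25.0 F [-1.5  1.1 -1.1]
(0, 89) 1
[ 409. -368.] 100.0 61.0 [ 409. -376.   27.]
grip 71.3 [ 408.8 -376.3   14.6] w 27.6 gf 25.0 F [-0.2  0.7  0.4]
lift 72.8 [ 407.8 -376.1  178.8] w 27.6 gf 25.0 F [0.7 0.  0.2]
over 75.1 [597.7 162.3 180. ] w 27.7 gf 25.0 F [ 0.6  0.2 -0.2]
put 76.5 [597.6 163.7  58.9] w 27.8 gf 25.0 F [-0.  -0.4 -1.1]
[]
end 79.9 [ 500.2 -239.6  399.9] w 41.2 gf 0.0 F [-0.4 -0.1  1.2]
```

View pics/top3.png

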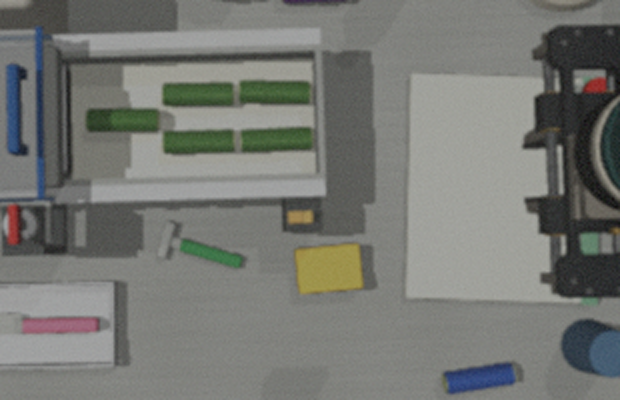

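All five pieces lie flat and lengthwise in the trough, at (275,92), (275,140), (198,93), (198,141) and (122,119), and the board is empty. Next, a close look at the knob.

```bash
python3 - <<'E'
from h import *
robot.movep((425,273,300),down(0)); grip(0.33); robot.hold(.2)
save("wrist","pics/w4.png"); c=cam("wrist"); pins(["knob_grip","guard_handle"],"wrist")
for k in range(2):
    robot.movep((425,273-15*k,290+20*k),down(0)); robot.hold(.15); viewer.read_camera("wrist"); pins(["knob_grip","guard_handle"],"wrist")
im=cv2.imread("pics/w4.png"); hsv=cv2.cvtColor(im,cv2.COLOR_BGR2HSV)
m=(((hsv[...,0]<8)|(hsv[...,0]>172))&(hsv[...,1]>150)&(hsv[...,2]>60)).astype(np.uint8)
n,l,s,ce=cv2.connectedComponentsWithStats(m)
for i in range(1,n):
    if s[i,4]>80:
        rr=cv2.minAreaRect(np.argwhere(l==i)[:,::-1].astype(np.float32)); print(s[i],rr, ray(rr[0],c,162).round(1))
        b=cv2.boxPoints(rr); print([ray(q,c,162)[:2].round(1).tolist() for q in b])
E
```

```text
knob_grip 0.74 [470. 275. 149.] [275. 155.]
knob_grip 0.64 [403. -99.  -3.] [521. 189.]
knob_grip 0.49 [631.  66.  69.] [466.  -2.]
knob_grip 0.7 [340. 205.   8.] [322. 232.]
knob_grip 0.66 [473. 274. 145.] [276. 153.]
knob_grip 0.64 [467. 274. 146.] [262. 156.]
knob_grip 0.26 [596. 265. 183.] [269.   2.]
guard_handle 0.68 [595. 266. 185.] [268.   3.]
guard_handle 0.51 [342. 207.  12.] [310. 226.]
[271 136  11  46 486] ((275.9999694824219, 158.49998474121094), (44.99999237060547, 9.999998092651367), 90.0) [468.6 274.1 162. ]
[[489.8, 278.8], [489.8, 269.4], [446.6, 269.2], [446.6, 279.0]]
```

View pics/w4.png

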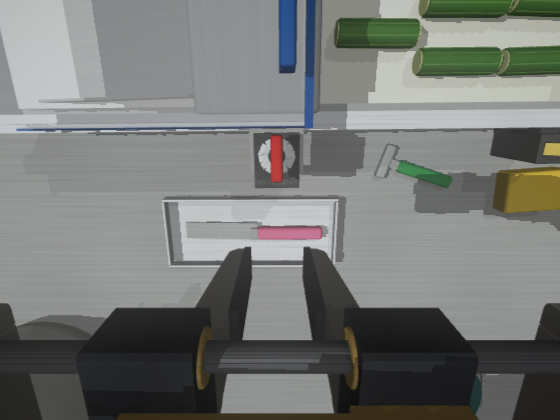

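The red T-bar is at (276,158), lying along world x, which puts the grip at about (469.5,274). I'll grip it, pull up, twist counter-clockwise and let it down.

```bash
python3 - <<'E'
from h import *
p=np.array([469.5,274.,0]); 
robot.movep(p+[0,0,210],down(SY)); grip(0.33)
robot.servo_line(p+[0,0,165],feed=120); robot.servo_line(p+[0,0,140],feed=40); st("at")
grip(0,40); s=st("gripped")
robot.servo_line(p+[0,0,146],feed=20); st("up6")
robot.servo_line(p+[0,0,153.3],feed=20); robot.hold(.2); s=st("up13"); print(s['wrist_torque'].round(2))
E
```

```text
at 86.0 [469.5 274.2 140.1] w 30.3 gf 0.0 F [-0.6  1.  -0.5]
gripped 86.4 [469.6 273.7 140.2] w 11.6 gf 40.0 F [-0.6 -2.   3.4]
up6 86.9 [469.5 273.6 145.6] w 11.6 gf 40.0 F [ 2.6 -0.2 -8.8]
up13 87.6 [469.5 273.7 153.1] w 11.6 gf 40.0 F [  2.8  -1.3 -10.6]
[-0.26 -0.76 -0.03]
```

```bash
python3 - <<'E'
from h import *
p=np.array([469.5,273.8,153.3])
for a in (0.25,0.5,0.75,0.95,1.1):
    robot.servo_line(p,feed=20,rotation=down(SY+a)); s=st(f"rot{a}"); print(s['wrist_torque'].round(2), (Rn.from_rotvec(s['tcp_rot']).as_matrix()[:2,0]).round(3))
    if np.linalg.norm(s['contact_force'])>35: print("stop");break
E
```

```text
rot0.25 88.0 [469.4 274.  153.2] w 11.8 gf 40.0 F [  3.3   0.4 -10.6]
[ 0.08 -0.68  0.01] [0.967 0.254]
rot0.5 88.4 [469.3 274.4 153.4] w 11.9 gf 40.0 F [  1.3   1.7 -10.1]
[ 0.42 -0.51  0.03] [0.875 0.484]
rot0.75 88.8 [469.1 274.7 153.4] w 11.4 gf 40.0 F [  0.7   4.3 -10.7]
[ 1.02 -0.24  0.03] [0.728 0.686]
rot0.95 89.1 [468.9 274.9 153.4] w 11.6 gf 40.0 F [ -0.1   5.6 -11. ]
[ 1.31  0.03 -0.01] [0.577 0.816]
rot1.1 89.4 [468.7 274.9 153.4] w 11.7 gf 40.0 F [ -0.8   6.  -11.3]
[ 1.36  0.1  -0.01] [0.449 0.894]
```

```bash
python3 - <<'E'
from h import *
p=np.array([469.3,274.2,0])
for z in (150,148.8,147.8): robot.servo_line(p+[0,0,z],feed=15); st(f"z{z}")
grip(0.2); st("open")
robot.servo_line(p+[0,0,175],feed=40); robot.servo_line(p+[0,0,230],feed=150)
robot.movep((425,273,300),down(0)); grip(0.5); robot.hold(.2)
save("wrist","pics/w5.png",(200,80,360,200),4); c=cam("wrist"); pins(["knob_grip","guard_handle"],"wrist"); st("v")
E
```

```text
z150 89.8 [468.7 274.9 150.1] w 11.6 gf 40.0 F [-1.7  5.6 -8.5]
z148.8 90.1 [468.7 274.9 148.9] w 11.8 gf 40.0 F [-0.9  4.9 -8.8]
z147.8 90.3 [468.7 275.  148.5] w 11.6 gf 40.0 F [-3.8  3.9 -0.5]
open 90.6 [470.2 273.5 148.1] w 18.1 gf 0.0 F [-0.3  0.7  0. ]
knob_grip 0.71 [476. 276. 159.] [274. 150.]
v 93.8 [425. 273. 300.] w 45.8 gf 0.0 F [0.1 0.2 0.5]
```

View pics/w5.png

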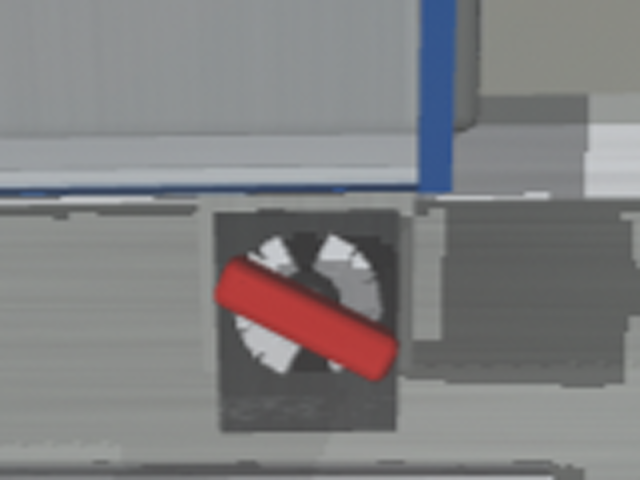

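The bar is turned by about 63° and stands up, with the knob point at z ≈ 159. Now the guard: I'll grip the blue handle and slide it shut.

```bash
python3 - <<'E'
from h import *
h0=np.array([596.5,266.,0]); d=-SR[:,1]
robot.movep(h0+[0,0,260],down(SY)); grip(0.5)
robot.servo_line(h0+[0,0,205],feed=120); robot.servo_line(h0+[0,0,168],feed=50); st("at")
grip(0,20); s=st("gripped")
b=s['tcp_pos']*[1,1,0]+[0,0,168]; print(b)
for k in (10,50,120,200,290,300,310,318):
    robot.servo_line(b+d*k,feed=80 if 10<k<=290 else 30); s=st(f"s{k}")
    if np.linalg.norm(s['contact_force'][:2])>30: print("stop"); break
E
```

```text
at 96.2 [596.6 266.2 168.3] w 46.2 gf 0.0 F [-0.9  0.2  1.1]
gripped 96.8 [596.6 264.9 168.1] w 13.6 gf 20.0 F [-1.4 -4.8  3.2]
[596.602082   264.86007802 168.        ]
s10 97.3 [596.7 254.6 168.1] w 14.1 gf 20.0 F [-0.2  0.5  1.1]
s50 98.0 [597.1 213.6 168.1] w 13.6 gf 20.0 F [-1.7 -1.5  2.4]
s120 99.0 [597.8 143.9 168.1] w 13.9 gf 20.0 F [ 0.  -2.5  3.4]
s200 100.1 [598.6  63.9 168. ] w 13.9 gf 20.0 F [ 1.7 -2.2  3. ]
s290 101.4 [599.6 -26.  168. ] w 14.1 gf 20.0 F [ 4.9 -2.7  2.3]
s300 101.9 [599.7 -31.7 168.1] w 13.7 gf 20.0 F [ 5.2  5.5 -0.3]
s310 102.4 [599.7 -38.6 168.1] w 14.0 gf 20.0 F [ 6.1 11.4 -2.2]
s318 102.8 [599.9 -50.2 168.1] w 14.2 gf 20.0 F [5.  3.8 0.3]
```

```bash
python3 - <<'E'
from h import *
b=np.array([596.6,264.86,168]); d=-SR[:,1]
for k in (321,324,326,328,330,332):
    robot.servo_line(b+d*k-[0.4*1,0,0],feed=20); robot.hold(.15); s=st(f"s{k}")
    if abs(s['contact_force'][1])>20: print("stop"); break
# tug back gently to test the latch
y0=s['tcp_pos'][1]; t=s['tcp_pos']*[1,1,0]+[0,0,168]
robot.servo_line(t+[0,4,0],feed=20); robot.hold(.2); st("tug")
E
```

```text
s321 103.2 [599.9 -53.2 168.1] w 14.0 gf 20.0 F [ 6.3  4.6 -0.3]
s324 103.7 [599.9 -56.1 168.1] w 13.8 gf 20.0 F [ 6.   4.2 -0.4]
s326 104.1 [599.9 -59.5 168. ] w 13.5 gf 20.0 F [ 5.3  1.8 -1.1]
s328 104.5 [600.  -61.8 168. ] w 13.8 gf 20.0 F [5.2 1.1 0.5]
s330 104.9 [600.  -62.1 168. ] w 14.0 gf 20.0 F [ 6.1  4.7 -1. ]
s332 105.3 [600.  -62.1 168. ] w 13.5 gf 20.0 F [ 6.8  8.7 -1.5]
tug 106.1 [599.9 -58.1 168. ] w 13.8 gf 20.0 F [ 3.  -0.3  2.9]
```

```bash
python3 - <<'E'
from h import *
robot.servo_line((599.9,-55,168),feed=20); robot.hold(.2); s=st("tug")
robot.servo_line((599.9,-60,168),feed=20); robot.hold(.2); st("back")
grip(0.5); robot.servo_line((599.9,-60,205),feed=60); robot.servo_line((560,-60,330),feed=200)
robot.movep((450,-150,420),down(0)); robot.hold(.2); st("clear")
save("top","pics/top4.png"); pins(["guard_handle","knob_grip","knife"],"top")
save("scene","pics/sc4.png",(200,120,460,320),3); pins(["guard_handle","knob_grip"],"scene")
E
```

```text
tug 106.6 [599.9 -58.  168. ] w 13.9 gf 20.0 F [ 2.6 -6.3  5.6]
back 107.2 [599.9 -59.3 168. ] w 13.4 gf 20.0 F [4.3 2.  2.2]
clear 110.3 [ 450.4 -148.9  419.4] w 45.7 gf 0.0 F [ 0.5  1.  -0.5]
guard_handle 0.61 [598. -61. 186.] [302. 171.]
knob_grip 0.68 [469. 277. 161.] [154. 231.]
knob_grip 0.35 [339. 312.  -2.] [159. 281.]
knife 0.87 [336. 303.   6.] [161. 283.]
knife 0.25 [342. 412.   5.] [120. 281.]
guard_handle 0.93 [601. -59. 186.] [273. 233.]
knob_grip 0.58 [469. 273. 155.] [351. 157.]
```

View pics/top4.png

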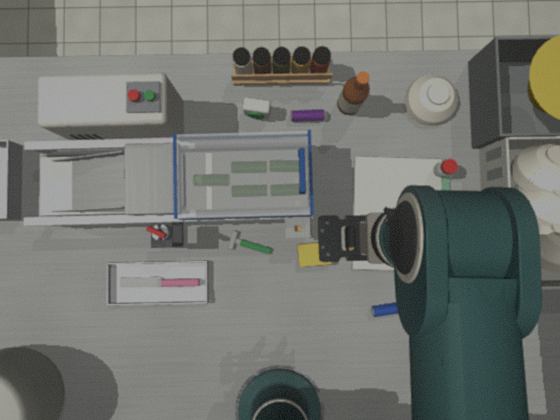

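View pics/sc4.png

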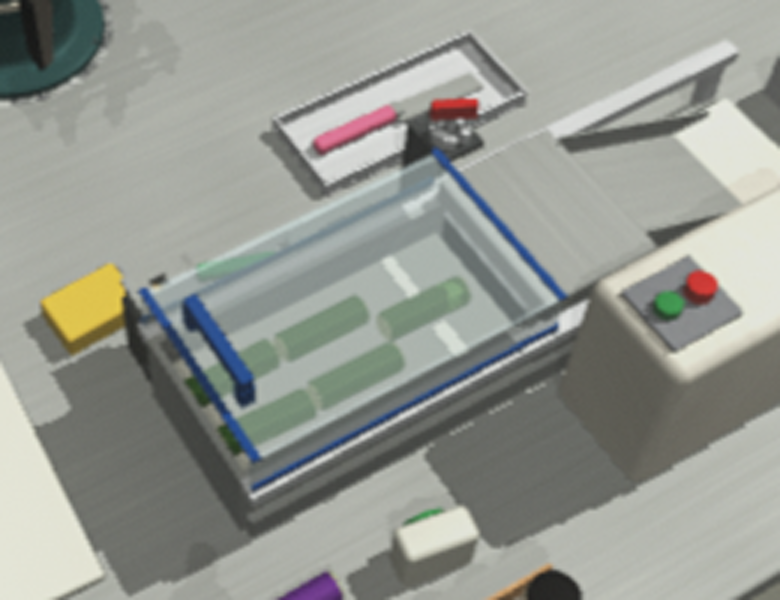

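The guard is shut over the five flat pieces. Its handle is at (302,171) in the top view, and the latch held against the tug at about −6 N. The T-bar is still turned and up at (155,231), and the knife lies in the tray at (160,282). Sponge, peeler and jar are where they were.

```bash
python3 -c "
from h import *
print(robot.job_done())"
```

```text
the job is handed in; nothing more can be done
None
```

The job is handed in: the knife is in the tray, all five cucumber pieces lie lengthwise and flat in the trough, the plunger rests up in its notch, and the guard is shut and held by its latch when tugged.

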